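# Take a humidity reading in the drying cabinet through its vent slot

## Task

Open the vent of the blue clay-drying cabinet: throw its damper lever towards the robot into the detent notch with the red mark. Then lift the orange humidity wand out of its stand and pass its blade straight down through the vent slot, without forcing it, until the red line on the blade is level with the top of the slot; disturb nothing else. Finish holding it there, still and upright, carried by your grip alone, while it takes its reading: do not let go.

Things in the scene. Friction and masses are not known exactly. Their poses are not given: they have to be found in the camera images.
- damper (a joint): lever angle (rad) about its upright pivot, from above anticlockwise; 0 = shutter over the slot (shut). Growing, the grip swings towards cabinet -x (robot side). Starts 0 to 0.33. Ball detents at 0.55 (white mark, slot partly covered) and 1.05 (red mark, slot free), each centring from within 0.04 rad; passing one takes about 6 N at the grip, else friction under 0.5 N. Stops -0.05 and 1.35.
- damper_pivot (a point): the lever's pivot axis, at cabinet (-50, +10) mm, 148 mm above the table; axes = the cabinet's
- damper_knob (a point): centre of the top of the lever's grip, 188 mm above the table: an upright black cylinder 18 mm in diameter, 40 mm tall, on the flat steel lever arm (14 mm wide, 3 mm thick), 100 mm from the pivot. Turns with the lever; at lever angle 0 it lies at cabinet +y of the pivot.
- cabinet: blue steel drying cabinet, fixed, 320 (x) x 440 (y) x 130 mm high; origin at the centre of its underside on the table, z up. Grey vent deck on the robot-side half (-x), clear window lid on the far half. On the deck an aluminium collar 50 x 64 mm, 14 mm high, holds the slot; the 3 mm shutter plate swings just above it. Black panel, 10 mm high, at the -y end.
- slot (a point): centre of the slot's mouth, in the collar's top face, 144 mm above the table, at cabinet (-50, -50) mm; axes = the cabinet's. The slot is upright, 10 mm wide along x, 24 mm long along y, 18 mm deep, with a 1.5 mm chamfer at its mouth, and opens into the empty cabinet (nothing within 85 mm below the mouth).
- wand: humidity wand, about 130 g, upright in its stand. Origin at the blade's tip, z up along the wand. White blade 8 mm (x) by 22 mm (y), z = 0 to 80 mm, its last 9 mm stepped down to 4 x 17 mm; orange handle 24 mm (x) by 32 mm (y), z = 80 to 175 mm, small display on its -x side. It may enter the slot either way round.
- wand_mark (a point): middle of the 3 mm high red line around the blade, 60 mm above the tip, on the wand's axis
- stand: wand stand, fixed: black foot 80 x 96 x 8 mm, grey block 36 (x) x 50 (y) x 70 mm high; origin at the centre of its underside on the table. The blade stands 62 mm deep in an 11 x 25 mm pocket, tip 8 mm above the table, axes along the stand's; the handle starts 18 mm above the block.
- pot: bystander: open steel pot, 80 mm across, 85 mm tall, handle at its +y; origin at the centre of its underside
- statuette: bystander: clay seated figure 115 mm tall on a plywood board 110 x 110 x 10 mm; origin at the centre of the board's underside
- jar: bystander: white jar with blue cap, 64 mm across, 85 mm tall; origin at the centre of its underside
- rosette: bystander: fired clay rosette, 64 mm across, 20 mm tall, lying on the cabinet's vent deck; origin at the centre of its underside
- brush: bystander: wooden flat brush, 190 mm long, 20 mm high, lying along y on the cabinet's window pane; origin at the middle of its underside
- bell: bystander: small brass hand bell, 52 mm across, 92 mm tall; origin at the centre of its underside

How it is judged (in metres and radians):
On the way, in this order (a step that is already met when the one before it is completed fails the run):
1. the damper lever stands in the red-marked notch (value of joint damper between 0.99 and 1.11 rad and velocity of joint damper below 0.2 rad/s), for 0.3 s.
2. the wand is gripped and its blade has entered the vent slot by at least 20 mm (z of wand in the frame of slot below -0.02 m and horizontal distance between wand and slot below 0.008 m and contact force between the fingers and wand above 1 N), for 0.1 s.
At the end, for the whole second after the job is handed in: Lever in the red notch (1.05 +/- 0.06 rad); wand gripped (over 2 N), still, upright (0.1 rad), in line with the slot (0.2 rad), red line within 7 mm of the slot mouth's level and 4 mm of its centre, pressing on the cabinet with under 10 N. The program ends holding it (value of joint damper between 0.99 and 1.11 rad and z of wand_mark in the frame of slot between -0.007 and 0.007 m and horizontal distance between wand_mark and slot below 0.004 m and angle between wand's own z axis and vertical below 0.1 rad and angle between the y axis of wand and the y axis of slot, either way round below 0.2 rad and contact force between the fingers and wand above 2 N and contact force between wand and cabinet below 10 N and linear speed of wand below 0.01 m/s); the arm keeps its last pose, push and grip.
It fails at once if the wand is forced against the cabinet (more than 40 N) (contact force between wand and cabinet above 40 N).
It fails at once if a bystander is shifted by more than 30 mm (distance of any of pot, statuette, jar, rosette, brush, bell from where it was at the start of the episode above 0.03 m).
It fails at once if a bystander is tipped over (angle between any of pot, statuette, jar, bell's own z axis and vertical above 0.5 rad).
It also fails if it takes over 61 s, if anything falls off the work surface, if the arm or the gripper's body presses on something with over 40 N, if the wrist force passes 120 N, or if a joint passes its speed limit or range.

## Robot

A 6-joint arm with a two-finger parallel gripper is mounted at the origin on the work surface. World frame = base frame: x ahead of the robot, y to its left, z up, the work surface at z = 0. Lengths are in m, angles in degrees, forces in N, time in s.
With the tool pointing down it reaches from about 0.375 to 0.9 m from the base axis. Payload 3.1 kg.
Tool frame: the origin (TCP) lies on the centre line of the jaws, within the pads' length; the fingertips stand 11 mm ahead of it and the grasp point (between the pads) lies 8 mm behind it; z points along the fingers, y is the line along which they close (so a half turn about z gives the same grasp; the last joint's range is limited). The gripper opens to 87 mm and grips with 3 to 60 N. Pads are 19 mm wide; open, the fingers measure 117 mm over their backs; the gripper's body (75 mm by 190 mm) begins 51 mm behind the grasp point.
Start: joints at [60.59, 30.224, 82.088, -0, 67.689, -10.227], TCP at [0.205, 0.59, 0.234] pointing down, gripper open.
Joint ranges: [-176.69, 176.69], [-43.24, 126.21], [12.49, 139.97], [-82, 262], [0, 151.66], [-163.58, 163.58]. Speed limits (degrees/s): [159.86, 159.86, 180, 180, 180, 180].

## Interface

Orientations are given as a 3x3 rotation matrix whose columns are the frame's x, y, z axes.
In Python, from rig import * gives the robot as it stands.
- The arm moves only by the shell command python3 -m inch 'ROWS'. ROWS is JSON, a list of rows, each an object of numbers: "gripper": the opening in per cent of the stroke, from 0 (shut) to 100 (fully open); "dx", "dy", "dz": the shift along the tool's x, y, z in mm; "turn": the turn about the tool's z in rad. A call has 1 to 12 rows; each row is the pose to reach, as a shift and turn from the pose commanded when the call began, along the tool's axes at that moment; what a row does not reach only later rows make up. A row lasts 1/10 s, in which the tool goes at most 50 mm and 8.59 degrees, less where a joint would pass 70% of its speed; a pose out of reach is approached as far as the arm can. A call with a gripper value outside its range is refused whole. The fingers move at their own pace and stop on an object; the grip force is fixed at half the most. Time passes only in rows, so rows that repeat a pose let the fingers close. It gives the time, the measured TCP pose, the force and the opening at its end, in the units of the state.
- read_state(): the state, without advancing time (a new reading comes with each control period).
- capture(name): name is "side" or "top" or "wrist"; returns the picture (480x640x3 uint8, red, green, blue); there is no depth.
- get_calibration(name): a dict with "camera_matrix" (3x3 intrinsics, pixels), "world_to_cam" (4x4, takes a point from world to camera coordinates); the wrist camera has in their place "T_tool_cam" (4x4, takes a point from camera to tool coordinates, whose origin is the TCP and whose axes are the flange's). Camera axes: x right, y down, z forward; pixel columns grow to the right and rows downward; lengths in m; the calibration is good to about 2 mm. A picture is of the moment at which its call begins: read the wrist's pose just before it. get_calibration takes no time and is no camera call.
- hand_in(): hands the job in, once; it reports no verdict.
Trained networks look in the newest picture that a camera, given by its name, has taken for a name from the list of things; names that differ only in an ending like _2 or _b are one class to them, and where a whole thing is asked for, a point or a joint stands for the part that bears it (a point fixed in the world has none). Each returns a list of dicts, best first, with "score" (0 to 1); they miss things now and then, are a little off and sometimes report something else, mostly with a low value. They report only what shows in the picture. A call takes as long as a camera call.
- recognise(camera, query): "extent" ([centre column, centre row, width, height] in pixels, round what is visible of it).
The state is a dict: "time_s": time; "joint_positions": joint angles; "qvel": joint speeds; "tau": joint torques, N m; "position": TCP position; "tcp_rot": TCP orientation; "force": force on the tool from outside, world axes, zero at the start; "moment": the same for the moment, N m; "opening": opening from 0.0 (shut) to 1.0 (fully open).
Only numpy, scipy, OpenCV 4.12 (cv2) and the standard library are available. Lean on these libraries where they do the work, as an engineer would, in place of code of your own. Each camera call takes 0.05 s, during which the arm holds its last target. There are 200 camera calls.

## Working session

There is one attempt and no reset: what is moved stays moved. The work goes in short steps, Python scripts to look and compute and a shell command to move; the robot and the scene stay as the last step left them, time stands still between calls to the robot, and variables do not carry over. Pictures are saved under pics/ and viewed, on a budget of 10 in all, crops included, one or two more only if the job needs it, and the job is handed in when it is done.

```bash
mkdir -p pics; ls
python3 - <<'E'
from rig import *
import cv2,numpy as np
s=read_state();print(s['time_s'],s['position'],np.round(s['tcp_rot'],3).tolist(),s['opening'])
for n in('side','top'):
    im=capture(n);cv2.imwrite(f'pics/{n}0.png',im[:,:,::-1])
    c=get_calibration(n);print(n,np.round(c['camera_matrix'],1).tolist(),np.round(c['world_to_cam'],3).tolist())
    for q in('wand','stand','cabinet','damper_knob','pot','statuette','jar','rosette','brush','bell'):
        print(q,[(round(d['score'],2),[round(v) for v in d['extent']]) for d in recognise(n,q)[:2]])
print(np.round(get_calibration('wrist')['T_tool_cam'],3).tolist(),np.round(get_calibration('wrist')['camera_matrix'],1).tolist())
E
```

```text
pics
0.0 [0.20497657 0.58968465 0.23257173] [[-0.944, 0.329, -0.001], [0.329, 0.944, -0.002], [0.0, -0.002, -1.0]] 1.0019795538131315
side [[596.2, 0.0, 325.0], [0.0, 596.2, 236.5], [0.0, 0.0, 1.0]] [[-0.999, -0.038, 0.011, 0.604], [-0.035, 0.736, -0.676, 0.15], [0.017, -0.675, -0.737, 1.287], [0.0, 0.0, 0.0, 1.0]]
wand [(0.79, [366, 130, 15, 46]), (0.4, [274, 186, 25, 38])]
stand [(0.75, [364, 161, 34, 43]), (0.51, [365, 131, 18, 46])]
cabinet [(0.82, [290, 337, 196, 237])]
damper_knob []
pot [(0.62, [390, 196, 36, 47]), (0.43, [328, 318, 24, 84])]
statuette [(0.79, [330, 194, 53, 54])]
jar [(0.98, [274, 187, 28, 42])]
rosette [(0.81, [336, 256, 32, 26])]
brush [(0.83, [251, 292, 36, 83])]
bell [(0.67, [260, 206, 10, 22]), (0.66, [367, 130, 14, 43])]
top [[492.6, 0.0, 320.4], [0.0, 492.6, 234.9], [0.0, 0.0, 1.0]] [[-0.007, -1.0, 0.019, -0.056], [-0.999, 0.006, -0.045, 0.611], [0.045, -0.019, -0.999, 1.108], [0.0, 0.0, 0.0, 1.0]]
wand []
stand [(0.58, [476, 274, 44, 47])]
cabinet [(0.6, [227, 215, 232, 166])]
damper_knob [(0.69, [502, 276, 36, 19]), (0.63, [217, 236, 98, 29])]
pot [(0.64, [425, 302, 49, 41])]
statuette [(0.75, [424, 239, 54, 62])]
jar [(0.71, [429, 173, 34, 28])]
rosette [(0.69, [290, 244, 28, 31])]
brush [(0.83, [246, 170, 93, 24])]
bell [(0.93, [383, 169, 21, 24])]
[[0.0, -0.963, -0.27, 0.075], [1.0, 0.0, -0.0, -0.001], [0.0, -0.27, 0.963, -0.151], [0.0, 0.0, 0.0, 1.0]] [[335.4, 0.0, 317.0], [0.0, 335.4, 237.7], [0.0, 0.0, 1.0]]
```

View pics/top0.png

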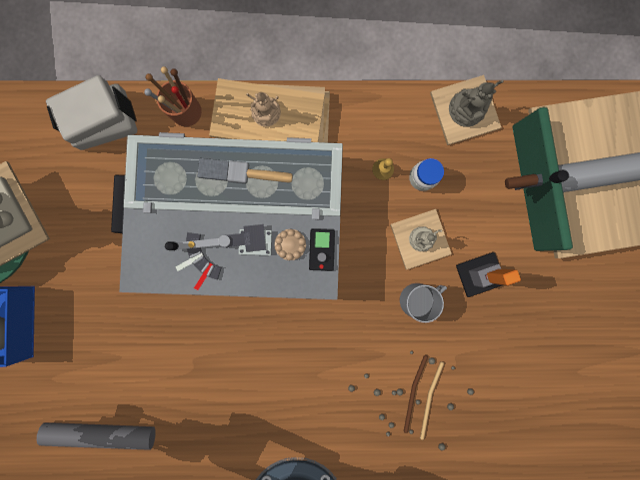

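View pics/side0.png

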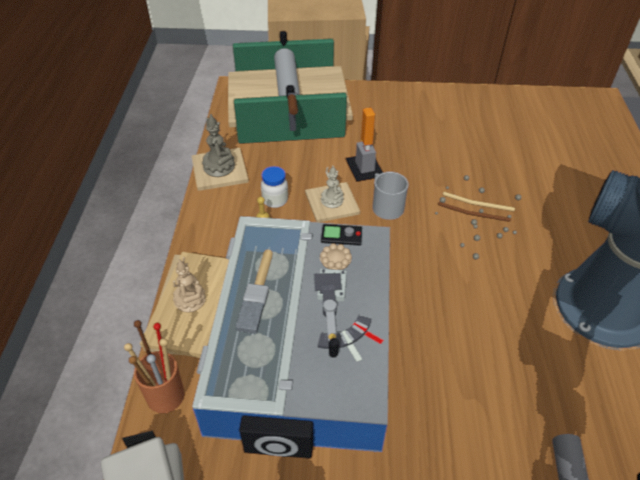

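The top view shows the cabinet lying almost square to the world frame, with the lever's grip at about (171,245), the pivot at about (222,240) and the shutter over the slot at (255,239). The wand is at (495,274), its stand at (482,274), and the pot is just left of it at (422,302). The side view confirms this layout, with the wand at (368,127).

```bash
cat > h.py <<'E'
from rig import *
import cv2,numpy as np
def cam(n,s=None):
    c=get_calibration(n);K=np.array(c['camera_matrix'])
    if n!='wrist': return K,np.array(c['world_to_cam'])
    s=s or read_state();T=np.eye(4);T[:3,:3]=s['tcp_rot'];T[:3,3]=s['position']
    return K,np.linalg.inv(T@np.array(c['T_tool_cam']))
def back(KM,uv,z):
    K,M=KM;C=-M[:3,:3].T@M[:3,3];d=M[:3,:3].T@np.linalg.inv(K)@np.array([uv[0],uv[1],1.])
    return C+d*(z-C[2])/d[2]
def proj(KM,p):
    K,M=KM;q=K@(M[:3,:3]@np.asarray(p,float)+M[:3,3]);return q[:2]/q[2]
def toolshift(dw,s):  # world shift -> tool mm
    return np.round(np.array(s['tcp_rot']).T@np.asarray(dw)*1000,1)
E
python3 - <<'E'
from h import *
T=cam('top');S=cam('side')
for n,uv,z in[('deck BL',(120,291),.13),('deck BR',(339,299),.13),('knob',(171,245),.188),('pivot',(222,240),.15),('slot?',(255,239),.145),('foot L',(457,262),.008),('foot T',(498,254),.008),('foot B',(468,296),.008),('wandtop',(510,277),.183)]:
    print(n,np.round(back(T,uv,z),3))
for n,uv,z in[('deck BR(s)',(390,226),.13),('deck BL(s)',(386,443),.13),('knob',(333,347),.188),('wandtop',(369,109),.183),('footside',(365,180),.008),('pivot',(331,303),.15)]:
    print('side',n,np.round(back(S,uv,z),3))
E
```

```text
deck BL [0.494 0.347 0.13 ]
deck BR [ 0.474 -0.095  0.13 ]
knob [0.585 0.229 0.188]
pivot [0.595 0.139 0.15 ]
slot? [0.597 0.073 0.145]
foot L [ 0.546 -0.374  0.008]
foot T [ 0.564 -0.469  0.008]
foot B [ 0.468 -0.398  0.008]
wandtop [ 0.518 -0.425  0.183]
side deck BR(s) [ 0.472 -0.093  0.13 ]
side deck BL(s) [0.495 0.382 0.13 ]
side knob [0.584 0.246 0.188]
side wandtop [ 0.515 -0.434  0.183]
side footside [ 0.515 -0.371  0.008]
side pivot [0.59  0.128 0.15 ]
```

```bash
python3 -m inch '[{"dx":0,"dy":0,"dz":-45},{"dx":-30,"dy":-15,"dz":-80,"turn":0.1},{"dx":-75,"dy":-38,"dz":-80,"turn":0.25},{"dx":-120,"dy":-60,"dz":-80,"turn":0.4},{"dx":-165,"dy":-82,"dz":-80,"turn":0.54},{"dx":-210,"dy":-104,"dz":-80,"turn":0.68},{"dx":-255,"dy":-126,"dz":-80,"turn":0.82},{"dx":-300,"dy":-149,"dz":-80,"turn":0.96},{"dx":-345,"dy":-172,"dz":-80,"turn":1.1},{"dx":-390,"dy":-195,"dz":-80,"turn":1.13},{"dx":-435,"dy":-218,"dz":-80,"turn":1.13},{"dx":-487,"dy":-243,"dz":-80,"turn":1.13}]'
python3 -m inch '[{"dx":0},{"dx":0},{"dx":0}]'
python3 - <<'E'
from h import *
s=read_state();im=capture('wrist');cv2.imwrite('pics/w1.png',im[:,:,::-1])
print(s['time_s'],s['position'],np.round(s['tcp_rot'],3).tolist())
np.save('w1.npy',cam('wrist',s)[1])
for q in('damper_knob','rosette','cabinet'): print(q,recognise('wrist',q)[:2])
W=cam('wrist',s)
for n,p in dict(knob=(.585,.229,.188),pivot=(.595,.131,.15),slot=(.592,.071,.144)).items(): print(n,proj(W,p))
E
```

```text
1.1 [0.20532998 0.5902826  0.23354728] [[-0.944, 0.329, 0.0], [0.329, 0.944, -0.0], [-0.0, -0.0, -1.0]]
damper_knob []
rosette []
cabinet []
knob [103.94279437 711.78299667]
pivot [ 52.86663741 678.96723177]
slot [ 11.03238209 679.81614886]invalid input
invalid input
```

View pics/w1.png

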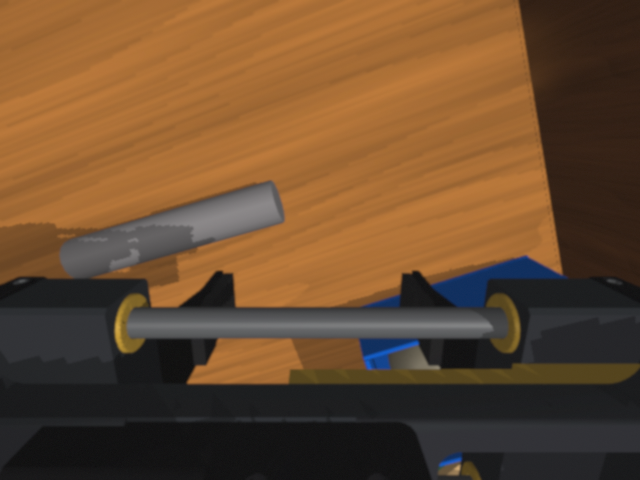

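The call was refused, so I'll give every key in each row. The picture shows only the table at the start pose, and the view looks towards tool +x.

```bash
python3 -m inch '[{"gripper":100,"dx":0,"dy":0,"dz":-45,"turn":0},{"gripper":100,"dx":-40,"dy":-28,"dz":-80,"turn":0},{"gripper":100,"dx":-80,"dy":-56,"dz":-80,"turn":0},{"gripper":100,"dx":-120,"dy":-84,"dz":-80,"turn":0},{"gripper":100,"dx":-160,"dy":-112,"dz":-80,"turn":0},{"gripper":100,"dx":-200,"dy":-140,"dz":-80,"turn":0},{"gripper":100,"dx":-240,"dy":-168,"dz":-80,"turn":0},{"gripper":100,"dx":-280,"dy":-196,"dz":-80,"turn":0},{"gripper":100,"dx":-320,"dy":-224,"dz":-80,"turn":0},{"gripper":100,"dx":-360,"dy":-252,"dz":-80,"turn":0},{"gripper":100,"dx":-400,"dy":-280,"dz":-80,"turn":0},{"gripper":100,"dx":-440,"dy":-308,"dz":-80,"turn":0}]'
python3 -m inch '[{"gripper":100,"dx":-40,"dy":-28,"dz":0,"turn":0.14},{"gripper":100,"dx":-80,"dy":-56,"dz":0,"turn":0.28},{"gripper":100,"dx":-101,"dy":-75,"dz":0,"turn":0.42},{"gripper":100,"dx":-101,"dy":-75,"dz":0,"turn":0.56},{"gripper":100,"dx":-101,"dy":-75,"dz":0,"turn":0.7},{"gripper":100,"dx":-101,"dy":-75,"dz":0,"turn":0.84},{"gripper":100,"dx":-101,"dy":-75,"dz":0,"turn":0.98},{"gripper":100,"dx":-101,"dy":-75,"dz":0,"turn":1.13},{"gripper":100,"dx":-101,"dy":-75,"dz":0,"turn":1.13},{"gripper":100,"dx":-101,"dy":-75,"dz":0,"turn":1.13},{"gripper":100,"dx":-101,"dy":-75,"dz":0,"turn":1.13}]'
python3 - <<'E'
from h import *
s=read_state();im=capture('wrist');cv2.imwrite('pics/w2.png',im[:,:,::-1])
print(s['time_s'],s['position'],np.round(s['tcp_rot'],3).tolist())
W=cam('wrist',s);np.save('w2.npy',W[1])
for q in('damper_knob','rosette','cabinet'): print(q,recognise('wrist',q)[:2])
for n,p in dict(knob=(.585,.229,.188),pivot=(.595,.131,.15),slot=(.592,.071,.144)).items(): print(n,proj(W,p))
E
```

```text
time_s: 2.5
position: [0.5206, 0.153, 0.3138]
tcp_rot: [[-0.944, 0.329, 0.001], [0.329, 0.944, 0.0], [-0.0, 0.0, -1.0]]
force: [0.7, -0.2, -0.2]
opening: 0.998
time_s: 3.6
position: [0.5904, 0.0508, 0.3135]
tcp_rot: [[-0.108, 0.994, -0.0], [0.994, 0.108, -0.0], [-0.0, -0.0, -1.0]]
force: [-0.5, 0.4, -0.3]
opening: 1.003
3.6 [0.5903927  0.05081999 0.31354626] [[-0.108, 0.994, -0.0], [0.994, 0.108, -0.0], [-0.0, -0.0, -1.0]]
damper_knob [{'extent': [329.8, 109.5, 51.6, 219.1], 'score': 0.88}]
rosette [{'extent': [306.3, 263.0, 59.8, 60.2], 'score': 0.86}]
cabinet [{'extent': [405.5, 181.7, 400.0, 363.3], 'score': 0.96}]
knob [339.1152471   -9.19731563]
pivot [333.76844937 136.65747038]
slot [322.81365981 201.04546259]
```

View pics/w2.png

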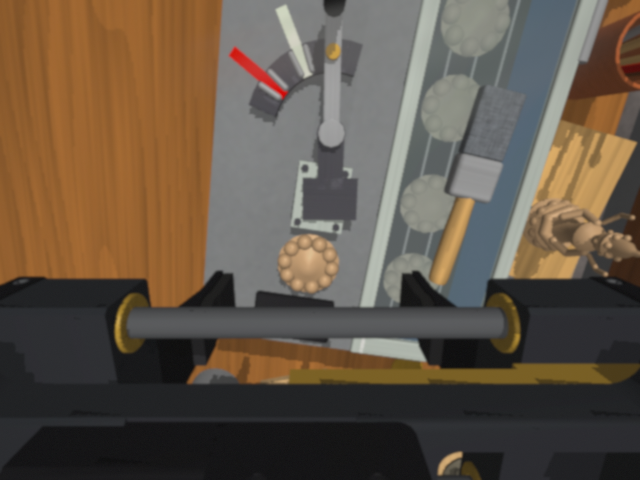

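The wrist picture shows the pivot at (331,132), the collar corners at (303,162), (352,168), (341,234) and (291,230), the grip at about (335,3) on the top edge, and the marks at (260,72) red and (293,40) white. The rosette is at (308,263).

Run:
```python
from h import *
W=(cam('wrist')[0],np.load('w2.npy'))
cs=np.array([back(W,p,.144)[:2] for p in((303,162),(352,168),(341,234),(291,230))])
print(np.round(cs,4), 'centre',cs.mean(0).round(4))
print('sides',[np.linalg.norm(cs[i]-cs[i-1]).round(4) for i in range(4)])
# edge dirs => yaw
d=(cs[0]-cs[3])+(cs[1]-cs[2]);print('yaw y',np.degrees(np.arctan2(-d[0],d[1])))
d=(cs[1]-cs[0])+(cs[2]-cs[3]);print('yaw x',np.degrees(np.arctan2(d[1],d[0])))
for n,p,z in(('pivot',(331,132),.153),('ball',(335,50),.152),('edge lo',(205,270),.13),('edge hi',(222,0),.13),('red in',(285,95),.131),('red out',(233,51),.131)):print(n,back(W,p,z).round(4))
```

```text
[[0.5694 0.1055]
 [0.6157 0.105 ]
 [0.6136 0.0403]
 [0.564  0.039 ]] centre [0.5907 0.0724]
sides [np.float64(0.0668), np.float64(0.0463), np.float64(0.0648), np.float64(0.0496)]
yaw y -3.274705450412865
yaw x 0.4734763596483536
pivot [0.5919 0.1346 0.153 ]
ball [0.5875 0.2    0.152 ]
edge lo [ 0.476  -0.0185  0.13  ]
edge hi [0.486  0.2334 0.13  ]
red in [0.5466 0.1632 0.131 ]
red out [0.4974 0.1945 0.131 ]
```

```bash
python3 -m inch '[{"gripper":55,"dx":45,"dy":4,"dz":0,"turn":0},{"gripper":55,"dx":90,"dy":8,"dz":0,"turn":0},{"gripper":55,"dx":135,"dy":12,"dz":0,"turn":0},{"gripper":55,"dx":179,"dy":15,"dz":0,"turn":0.04},{"gripper":55,"dx":179,"dy":15,"dz":20,"turn":0.04},{"gripper":55,"dx":179,"dy":15,"dz":60,"turn":0.04},{"gripper":55,"dx":179,"dy":15,"dz":100,"turn":0.04},{"gripper":55,"dx":179,"dy":15,"dz":125,"turn":0.04},{"gripper":55,"dx":179,"dy":15,"dz":141,"turn":0.04},{"gripper":55,"dx":179,"dy":15,"dz":141,"turn":0.04}]'
python3 -m inch '[{"gripper":0,"dx":0,"dy":0,"dz":0,"turn":0},{"gripper":0,"dx":0,"dy":0,"dz":0,"turn":0},{"gripper":0,"dx":0,"dy":0,"dz":0,"turn":0},{"gripper":0,"dx":0,"dy":0,"dz":0,"turn":0},{"gripper":0,"dx":0,"dy":0,"dz":0,"turn":0},{"gripper":0,"dx":0,"dy":0,"dz":0,"turn":0}]'
```

```text
time_s: 4.8
position: [0.5845, 0.23, 0.1696]
tcp_rot: [[-0.067, 0.998, -0.006], [0.998, 0.067, -0.001], [-0.001, -0.006, -1.0]]
force: [-0.1, 0.6, 0.5]
opening: 0.548
time_s: 5.4
position: [0.5867, 0.2305, 0.1733]
tcp_rot: [[-0.066, 0.998, 0.001], [0.998, 0.066, 0.0], [0.0, 0.001, -1.0]]
force: [-1.3, -0.2, 3.6]
opening: 0.196
```

The opening of 0.196 (17 mm) shows the grip is held, so I'll swing it along the arc.

```bash
python3 -m inch '[{"gripper":0,"dx":-0.5,"dy":-10,"dz":0,"turn":-0.1},{"gripper":0,"dx":-2,"dy":-20,"dz":0,"turn":-0.2},{"gripper":0,"dx":-4.5,"dy":-29.5,"dz":0,"turn":-0.3},{"gripper":0,"dx":-8,"dy":-39,"dz":0,"turn":-0.4},{"gripper":0,"dx":-12,"dy":-48,"dz":0,"turn":-0.5},{"gripper":0,"dx":-17.5,"dy":-56.5,"dz":0,"turn":-0.6},{"gripper":0,"dx":-23.5,"dy":-64.5,"dz":0,"turn":-0.7},{"gripper":0,"dx":-30,"dy":-71.5,"dz":0,"turn":-0.8},{"gripper":0,"dx":-38,"dy":-78.5,"dz":0,"turn":-0.9},{"gripper":0,"dx":-41,"dy":-80.5,"dz":0,"turn":-0.94},{"gripper":0,"dx":-41,"dy":-80.5,"dz":0,"turn":-0.94},{"gripper":0,"dx":-41,"dy":-80.5,"dz":0,"turn":-0.94}]'
python3 -m inch '[{"gripper":0,"dx":0,"dy":0,"dz":0,"turn":0},{"gripper":0,"dx":0,"dy":0,"dz":0,"turn":0},{"gripper":0,"dx":0,"dy":0,"dz":0,"turn":0}]'
```

```text
time_s: 6.6
position: [0.5115, 0.1844, 0.1734]
tcp_rot: [[-0.845, 0.535, 0.006], [0.535, 0.845, 0.001], [-0.005, 0.004, -1.0]]
force: [5.7, 1.1, 0.6]
opening: 0.198
time_s: 6.9
position: [0.5115, 0.1844, 0.1734]
tcp_rot: [[-0.845, 0.535, 0.006], [0.535, 0.845, 0.0], [-0.005, 0.004, -1.0]]
force: [4.3, 1.2, 1.0]
opening: 0.193
```

```bash
python3 -m inch '[{"gripper":55,"dx":0,"dy":0,"dz":0,"turn":0},{"gripper":55,"dx":0,"dy":0,"dz":0,"turn":0},{"gripper":55,"dx":0,"dy":0,"dz":0,"turn":0},{"gripper":55,"dx":0,"dy":0,"dz":0,"turn":0},{"gripper":55,"dx":0,"dy":0,"dz":-40,"turn":0},{"gripper":55,"dx":0,"dy":0,"dz":-85,"turn":0},{"gripper":55,"dx":-40,"dy":-8,"dz":-125,"turn":0},{"gripper":55,"dx":-80,"dy":-15,"dz":-140,"turn":0},{"gripper":55,"dx":-120,"dy":-22,"dz":-140,"turn":0},{"gripper":55,"dx":-150,"dy":-28,"dz":-140,"turn":0},{"gripper":55,"dx":-150,"dy":-28,"dz":-140,"turn":0},{"gripper":55,"dx":-150,"dy":-28,"dz":-140,"turn":0}]'
python3 - <<'E'
from h import *
s=read_state();im=capture('wrist');cv2.imwrite('pics/w3.png',im[:,:,::-1])
print(s['time_s'],s['position'],np.round(s['tcp_rot'],3).tolist())
W=cam('wrist',s);np.save('w3.npy',W[1])
for n,p in dict(knob=(.509,.186,.188),pivot=(.5935,.1325,.15),slot=(.591,.072,.144)).items(): print(n,proj(W,p))
E
```

```text
time_s: 8.1
position: [0.6197, 0.0799, 0.3116]
tcp_rot: [[-0.844, 0.536, -0.003], [0.536, 0.844, 0.001], [0.003, -0.001, -1.0]]
force: [0.4, 1.1, 0.6]
opening: 0.547
8.1 [0.61974678 0.07989217 0.31160277] [[-0.844, 0.536, -0.003], [0.536, 0.844, 0.001], [0.003, -0.001, -1.0]]
knob [360.862173    36.61178767]
pivot [352.06422683 171.82963914]
slot [295.97006183 203.43120444]
```

View pics/w3.png

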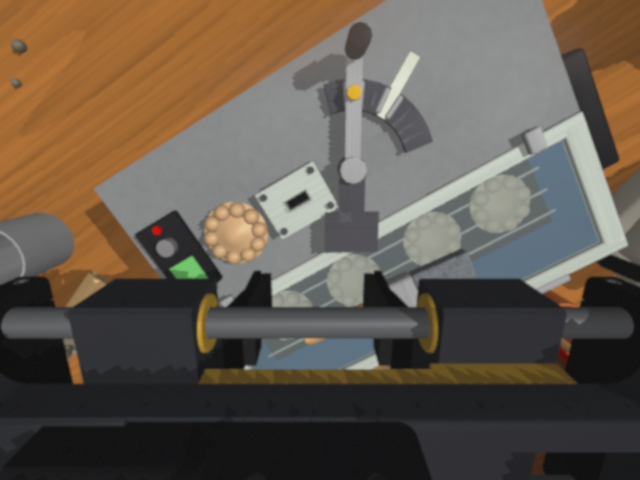

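The slot is clear, with its mouth at (297,201). The pivot is at (353,169), the detent ball at (354,92) and the grip's top at about (359,33), and the lever now hides the red mark.

Run:
```python
from h import *
W=(cam('wrist')[0],np.load('w3.npy'));im=cv2.imread('pics/w3.png')
g=cv2.cvtColor(im,cv2.COLOR_BGR2GRAY)
m=(g[180:222,275:320]<60).astype(np.uint8)
n,l,st,c=cv2.connectedComponentsWithStats(m)
i=1+np.argmax(st[1:,4]);px=np.argwhere(l==i)[:,::-1]+[275,180];print(st[i],c[i]+[275,180])
w=np.array([back(W,p,.144)[:2] for p in px]);print('slot',w.mean(0))
r=cv2.minAreaRect((w*1e4).astype(np.float32));print(r)
h=cv2.minAreaRect(cv2.convexHull(np.array([[257,196],[314,163],[338,206],[281,238]],np.float32)))
cs=np.array([back(W,p,.144)[:2] for p in((257,196),(314,163),(338,206),(281,238))]);print('collar',cs.mean(0),[np.linalg.norm(cs[i]-cs[i-1]).round(3) for i in range(4)])
for d in(cs[1]-cs[0],cs[2]-cs[3]):print('yaw',np.degrees(np.arctan2(-d[0],d[1])))
p=back(W,(353,169),.153);b=back(W,(354,92),.152);k=back(W,(360,35),.188)
for q in(b,k):
  d=q-p;print(p.round(4),q.round(4),'world angle',np.arctan2(-d[0],d[1]))
```

```text
[ 13  13  20  15 139] [297.34532374 199.9352518 ]
slot [0.588887   0.07495755]
((5888.4189453125, 749.3604736328125), (192.35031127929688, 66.12142944335938), 87.84896087646484)
collar [0.58999699 0.07422094] [np.float64(0.047), np.float64(0.063), np.float64(0.047), np.float64(0.064)]
yaw -2.9499091004911415
yaw -2.5905370092551427
[0.5914 0.1344 0.153 ] [0.5362 0.1684 0.152 ] world angle 1.0187709567991143
[0.5914 0.1344 0.153 ] [0.5078 0.186  0.188 ] world angle 1.0179827004040622
```

Lever at about 1.06 rad, in the notch. Next, the wand.

```bash
python3 -m inch '[{"gripper":70,"dx":-20,"dy":-44,"dz":-20,"turn":0.07},{"gripper":70,"dx":-40,"dy":-88,"dz":-20,"turn":0.14},{"gripper":70,"dx":-61,"dy":-132,"dz":-20,"turn":0.21},{"gripper":70,"dx":-81,"dy":-176,"dz":-20,"turn":0.28},{"gripper":70,"dx":-101,"dy":-220,"dz":-20,"turn":0.35},{"gripper":70,"dx":-122,"dy":-264,"dz":-20,"turn":0.42},{"gripper":70,"dx":-142,"dy":-308,"dz":-20,"turn":0.49},{"gripper":70,"dx":-162,"dy":-352,"dz":-20,"turn":0.56},{"gripper":70,"dx":-183,"dy":-396,"dz":-20,"turn":0.63},{"gripper":70,"dx":-203,"dy":-440,"dz":-20,"turn":0.7},{"gripper":70,"dx":-223,"dy":-484,"dz":-20,"turn":0.76},{"gripper":70,"dx":-254,"dy":-549,"dz":-20,"turn":0.76}]'
python3 -m inch '[{"gripper":70,"dx":0,"dy":0,"dz":0,"turn":0},{"gripper":70,"dx":0,"dy":0,"dz":0,"turn":0},{"gripper":70,"dx":0,"dy":0,"dz":0,"turn":0}]'
python3 - <<'E'
from h import *
s=read_state();im=capture('wrist');cv2.imwrite('pics/w4.png',im[:,:,::-1])
print(s['time_s'],s['position'],np.round(s['tcp_rot'],3).tolist())
W=cam('wrist',s);np.save('w4.npy',W[1])
for q in('wand','stand'): print(q,recognise('wrist',q)[:2])
print(proj(W,(.516,-.4335,.183)),proj(W,(.516,-.4335,.07)))
E
```

```text
time_s: 9.35
position: [0.5438, -0.497, 0.3327]
tcp_rot: [[-0.245, 0.97, -0.001], [0.97, 0.245, 0.002], [0.002, -0.0, -1.0]]
force: [-0.3, -0.1, -0.0]
opening: 0.702
time_s: 9.65
position: [0.5443, -0.4952, 0.3324]
tcp_rot: [[-0.245, 0.969, -0.001], [0.969, 0.245, 0.002], [0.002, -0.0, -1.0]]
force: [0.4, 1.2, 0.8]
opening: 0.701
9.65 [ 0.54434884 -0.49519394  0.33244323] [[-0.245, 0.969, -0.001], [0.969, 0.245, 0.002], [0.002, -0.0, -1.0]]
wand []
stand [{'extent': [312.3, 146.7, 66.2, 76.6], 'score': 0.85}, {'extent': [400.2, 51.4, 89.8, 102.7], 'score': 0.23}]
[305.00765127 151.95137924] [308.32297931 149.86722617]
```

View pics/w4.png

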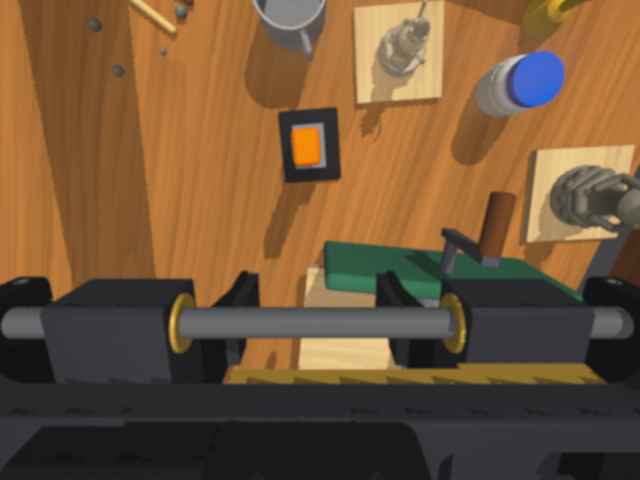

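The wrist picture shows the wand from above: the orange handle at (306,146) and the stand's foot corners at (279,113), (337,108), (341,178) and (286,183). Pot and statuette are clear of it.

Run:
```python
from h import *
W=(cam('wrist')[0],np.load('w4.npy'));im=cv2.imread('pics/w4.png').astype(int)
m=(im[:,:,2]>180)&(im[:,:,0]<90)&(im[:,:,2]-im[:,:,1]>60);m[:100]=0;m[200:]=0;m[:,:270]=0;m[:,350:]=0
m=m&(im[:,:,2]>225)
px=np.argwhere(m)[:,::-1];print(len(px),px.min(0),px.max(0),px.mean(0))
w=np.array([back(W,p,.183)[:2] for p in px]);print('top',w.mean(0),cv2.minAreaRect((w*1e3).astype(np.float32)))
f=np.array([back(W,p,.008)[:2] for p in((279,113),(337,108),(341,178),(286,183))]);print('foot',f.mean(0),[np.linalg.norm(f[i]-f[i-1]).round(3) for i in range(4)])
for d in(f[0]-f[3],f[1]-f[2]):print('yaw y',np.degrees(np.arctan2(-d[0],d[1])))
for d in(f[1]-f[0],f[2]-f[3]):print('yaw x',np.degrees(np.arctan2(d[1],d[0])))
```

```text
788 [294 128] [318 162] [306.18020305 145.12944162]
top [ 0.51564854 -0.42775422] ((515.663330078125, -427.97857666015625), (20.293254852294922, 28.31859588623047), 18.216630935668945)
foot [ 0.51686135 -0.42960439] [np.float64(0.093), np.float64(0.078), np.float64(0.092), np.float64(0.078)]
yaw y 18.561345406905787
yaw y 18.62242420139058
yaw x 18.84487093860678
yaw x 19.371760858320307
```

```bash
python3 -m inch '[{"gripper":70,"dx":40,"dy":-6,"dz":0,"turn":-0.04},{"gripper":70,"dx":71.5,"dy":-11,"dz":0,"turn":-0.075},{"gripper":70,"dx":71.5,"dy":-11,"dz":30,"turn":-0.075},{"gripper":70,"dx":71.5,"dy":-11,"dz":70,"turn":-0.075},{"gripper":70,"dx":71.5,"dy":-11,"dz":110,"turn":-0.075},{"gripper":70,"dx":71.5,"dy":-11,"dz":150,"turn":-0.075},{"gripper":70,"dx":71.5,"dy":-11,"dz":175,"turn":-0.075},{"gripper":70,"dx":71.5,"dy":-11,"dz":187,"turn":-0.075},{"gripper":70,"dx":71.5,"dy":-11,"dz":187,"turn":-0.075},{"gripper":70,"dx":71.5,"dy":-11,"dz":187,"turn":-0.075},{"gripper":70,"dx":71.5,"dy":-11,"dz":187,"turn":-0.075}]'
python3 -m inch '[{"gripper":0,"dx":0,"dy":0,"dz":0,"turn":0},{"gripper":0,"dx":0,"dy":0,"dz":0,"turn":0},{"gripper":0,"dx":0,"dy":0,"dz":0,"turn":0},{"gripper":0,"dx":0,"dy":0,"dz":0,"turn":0},{"gripper":0,"dx":0,"dy":0,"dz":0,"turn":0},{"gripper":0,"dx":0,"dy":0,"dz":0,"turn":0},{"gripper":0,"dx":0,"dy":0,"dz":0,"turn":0}]'
```

```text
time_s: 10.9
position: [0.5169, -0.4319, 0.1479]
tcp_rot: [[-0.316, 0.949, 0.003], [0.949, 0.316, -0.003], [-0.004, 0.002, -1.0]]
force: [-0.0, -0.8, -0.4]
opening: 0.7
time_s: 11.6
position: [0.5163, -0.4308, 0.1455]
tcp_rot: [[-0.315, 0.949, 0.001], [0.949, 0.315, 0.0], [-0.0, 0.001, -1.0]]
force: [2.0, 1.4, -0.9]
opening: 0.273
```

Gripped at 24 mm. Now I'll lift straight up.

```bash
python3 -m inch '[{"gripper":0,"dx":0,"dy":0,"dz":-8,"turn":0},{"gripper":0,"dx":0,"dy":0,"dz":-22,"turn":0},{"gripper":0,"dx":0,"dy":0,"dz":-40,"turn":0},{"gripper":0,"dx":0,"dy":0,"dz":-60,"turn":0},{"gripper":0,"dx":0,"dy":0,"dz":-85,"turn":0},{"gripper":0,"dx":0,"dy":0,"dz":-115,"turn":0},{"gripper":0,"dx":0,"dy":0,"dz":-145,"turn":0},{"gripper":0,"dx":0,"dy":0,"dz":-175,"turn":0},{"gripper":0,"dx":0,"dy":0,"dz":-200,"turn":0},{"gripper":0,"dx":0,"dy":0,"dz":-215,"turn":0},{"gripper":0,"dx":0,"dy":0,"dz":-220,"turn":0},{"gripper":0,"dx":0,"dy":0,"dz":-220,"turn":0}]'
```

```text
time_s: 12.8
position: [0.5153, -0.4312, 0.3671]
tcp_rot: [[-0.315, 0.949, 0.0], [0.949, 0.315, -0.002], [-0.002, -0.0, -1.0]]
force: [-0.6, -1.0, -1.4]
opening: 0.274
```

```bash
python3 -m inch '[{"gripper":0,"dx":15,"dy":7.5,"dz":0,"turn":0.02},{"gripper":0,"dx":45,"dy":22.5,"dz":0,"turn":0.05},{"gripper":0,"dx":88,"dy":44.5,"dz":0,"turn":0.09},{"gripper":0,"dx":132,"dy":66.5,"dz":0,"turn":0.13},{"gripper":0,"dx":176,"dy":89,"dz":0,"turn":0.17},{"gripper":0,"dx":220,"dy":111,"dz":0,"turn":0.21},{"gripper":0,"dx":264,"dy":133,"dz":0,"turn":0.25},{"gripper":0,"dx":308,"dy":155.5,"dz":0,"turn":0.29},{"gripper":0,"dx":352,"dy":177.5,"dz":0,"turn":0.33},{"gripper":0,"dx":396,"dy":200,"dz":0,"turn":0.35},{"gripper":0,"dx":432,"dy":218,"dz":0,"turn":0.367},{"gripper":0,"dx":455,"dy":229.5,"dz":0,"turn":0.367}]'
python3 -m inch '[{"gripper":0,"dx":0,"dy":0,"dz":15,"turn":0},{"gripper":0,"dx":0,"dy":0,"dz":30,"turn":0},{"gripper":0,"dx":0,"dy":0,"dz":40,"turn":0},{"gripper":0,"dx":0,"dy":0,"dz":45,"turn":0},{"gripper":0,"dx":0,"dy":0,"dz":45,"turn":0},{"gripper":0,"dx":0,"dy":0,"dz":45,"turn":0}]'
python3 - <<'E'
from h import *
s=read_state();im=capture('wrist');cv2.imwrite('pics/w5.png',cv2.resize(im[100:330,200:500,::-1],None,fx=2.6,fy=2.6,interpolation=cv2.INTER_CUBIC))
cv2.imwrite('pics/w5full.png',im[:,:,::-1])
p=np.array(s['position']);R=np.array(s['tcp_rot'])
print(s['time_s'],p,np.round(R,3).tolist())
W=cam('wrist',s);np.save('w5.npy',W[1])
crop=lambda q:(np.array(q)-[200,100])*2.6
print('slot',crop(proj(W,(.590,.0735,.144))),'tip',crop(proj(W,p+R@[0,0,.1375])))
E
```

```text
time_s: 14.0
position: [0.5888, 0.0762, 0.3641]
tcp_rot: [[0.044, 0.999, -0.004], [0.999, -0.044, 0.0], [0.0, -0.004, -1.0]]
force: [0.0, 0.9, -0.7]
opening: 0.273
time_s: 14.6
position: [0.5902, 0.0728, 0.3208]
tcp_rot: [[0.047, 0.999, 0.0], [0.999, -0.047, -0.0], [-0.0, 0.0, -1.0]]
force: [-0.1, -0.2, -0.4]
opening: 0.273
14.6 [0.59023341 0.07282479 0.32082125] [[0.047, 0.999, 0.0], [0.999, -0.047, -0.0], [-0.0, 0.0, -1.0]]
slot [307.68632043 308.44680707] tip [309.06596857 335.24264024]
```

View pics/w5.png

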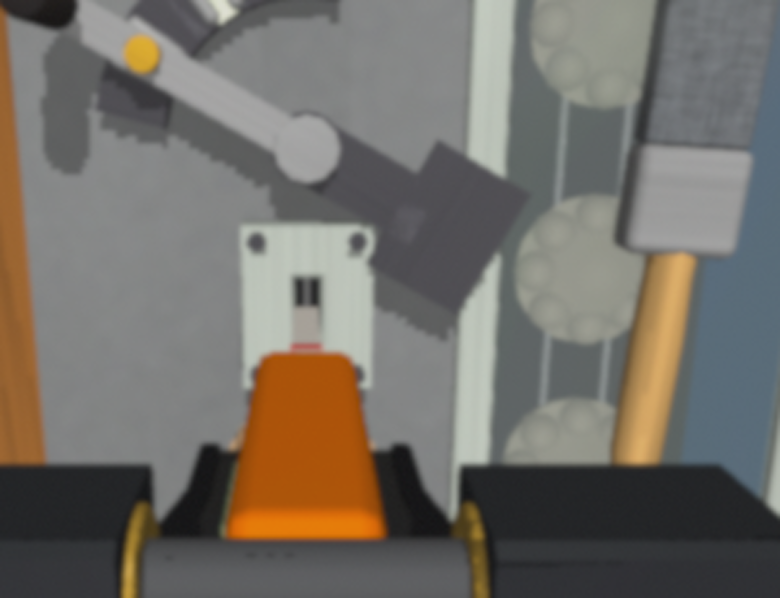

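The blade hangs over the slot. Sideways they line up, with both the blade and the collar centred at about column 307 of the crop. Lengthwise, the visible slot end is at row 277 and the blade starts at row 305. I'll lower it to just above the mouth and look again.

```bash
python3 -m inch '[{"gripper":0,"dx":0,"dy":0,"dz":10,"turn":0},{"gripper":0,"dx":0,"dy":0,"dz":20,"turn":0},{"gripper":0,"dx":0,"dy":0,"dz":28,"turn":0},{"gripper":0,"dx":0,"dy":0,"dz":31,"turn":0},{"gripper":0,"dx":0,"dy":0,"dz":31,"turn":0},{"gripper":0,"dx":0,"dy":0,"dz":31,"turn":0},{"gripper":0,"dx":0,"dy":0,"dz":31,"turn":0}]'
python3 - <<'E'
from h import *
s=read_state();im=capture('wrist');cv2.imwrite('pics/w6.png',cv2.resize(im[170:245,275:365,::-1],None,fx=8,fy=8,interpolation=cv2.INTER_CUBIC))
cv2.imwrite('pics/w6full.png',im[:,:,::-1])
p=np.array(s['position']);R=np.array(s['tcp_rot'])
print(s['time_s'],p,np.round(R,3).tolist())
W=cam('wrist',s);np.save('w6.npy',W[1])
crop=lambda q:((np.array(q)-[275,170])*8+4).round()
yv=np.array([.045,.999,0]);xv=np.array([.999,-.045,0]);c=np.array([.590,.0735,.144])
print('slot ends',[crop(proj(W,c+a*.012*yv)) for a in(-1,0,1)],'collar',[crop(proj(W,c+a*.025*xv+b*.032*yv)) for a in(-1,1) for b in (-1,1)])
t=p+R@[0,0,.1375]
print('tip',[crop(proj(W,t+a*yv)) for a in(-.0085,0,.0085)],'full+y at 9',[crop(proj(W,t+[0,0,z]+.011*yv)) for z in(.009,.06,.08)])
s2=capture('side');cv2.imwrite('pics/s6.png',s2[:,:,::-1])
E
```

```text
time_s: 15.35
position: [0.5903, 0.0732, 0.2899]
tcp_rot: [[0.046, 0.999, 0.001], [0.999, -0.046, -0.0], [-0.0, 0.001, -1.0]]
force: [-0.3, -0.1, -0.8]
opening: 0.273
15.35 [0.59030381 0.07323987 0.28993428] [[0.046, 0.999, 0.001], [0.999, -0.046, -0.0], [-0.0, 0.001, -1.0]]
slot ends [array([351., 556.]), array([351., 455.]), array([351., 352.])] collar [array([137., 721.]), array([125., 175.]), array([564., 720.]), array([577., 174.])]
tip [array([355., 549.]), array([355., 476.]), array([355., 401.])] full+y at 9 [array([356., 396.]), array([359., 521.]), array([361., 586.])]
```

View pics/w6.png

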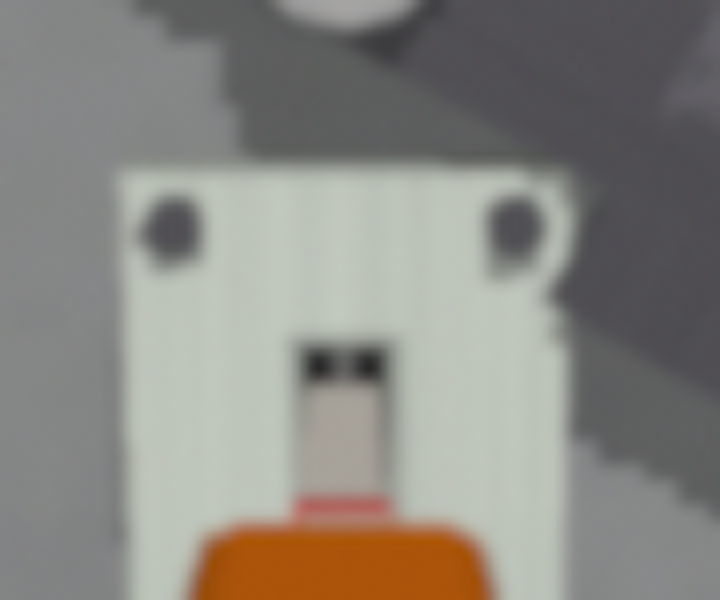

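The crop shows the slot centred at column 344, with its inner +y end at about row 347, and the blade centred at column 343.5, with its +y edge at row 380. Carried down to the mouth, the blade would sit about 0.7 mm too far along tool +x, so I'll correct that and go in gently.

```bash
python3 -m inch '[{"gripper":0,"dx":-0.7,"dy":0.2,"dz":0,"turn":0},{"gripper":0,"dx":-0.7,"dy":0.2,"dz":3,"turn":0},{"gripper":0,"dx":-0.7,"dy":0.2,"dz":6,"turn":0},{"gripper":0,"dx":-0.7,"dy":0.2,"dz":9,"turn":0},{"gripper":0,"dx":-0.7,"dy":0.2,"dz":12,"turn":0},{"gripper":0,"dx":-0.7,"dy":0.2,"dz":14,"turn":0},{"gripper":0,"dx":-0.7,"dy":0.2,"dz":14,"turn":0},{"gripper":0,"dx":-0.7,"dy":0.2,"dz":14,"turn":0}]'
python3 -m inch '[{"gripper":0,"dx":0,"dy":0,"dz":1,"turn":0},{"gripper":0,"dx":0,"dy":0,"dz":2,"turn":0},{"gripper":0,"dx":0,"dy":0,"dz":3,"turn":0},{"gripper":0,"dx":0,"dy":0,"dz":4,"turn":0},{"gripper":0,"dx":0,"dy":0,"dz":5,"turn":0},{"gripper":0,"dx":0,"dy":0,"dz":6,"turn":0},{"gripper":0,"dx":0,"dy":0,"dz":6,"turn":0},{"gripper":0,"dx":0,"dy":0,"dz":6,"turn":0}]'
```

```text
time_s: 16.25
position: [0.5902, 0.0725, 0.2755]
tcp_rot: [[0.046, 0.999, -0.0], [0.999, -0.046, 0.0], [0.0, -0.0, -1.0]]
force: [0.3, -0.0, -0.9]
opening: 0.271
time_s: 17.05
position: [0.5901, 0.0725, 0.2695]
tcp_rot: [[0.046, 0.999, -0.0], [0.999, -0.046, -0.0], [-0.0, -0.0, -1.0]]
force: [0.1, -0.3, -0.2]
opening: 0.273
```

No contact force with the full section at the mouth, so I'll continue.

```bash
python3 -m inch '[{"gripper":0,"dx":0,"dy":0,"dz":1.5,"turn":0},{"gripper":0,"dx":0,"dy":0,"dz":3,"turn":0},{"gripper":0,"dx":0,"dy":0,"dz":4.5,"turn":0},{"gripper":0,"dx":0,"dy":0,"dz":6,"turn":0},{"gripper":0,"dx":0,"dy":0,"dz":7.5,"turn":0},{"gripper":0,"dx":0,"dy":0,"dz":9,"turn":0},{"gripper":0,"dx":0,"dy":0,"dz":10,"turn":0},{"gripper":0,"dx":0,"dy":0,"dz":10,"turn":0}]'
```

```text
time_s: 17.85
position: [0.59, 0.0725, 0.2593]
tcp_rot: [[0.046, 0.999, -0.0], [0.999, -0.046, -0.0], [-0.0, -0.0, -1.0]]
force: [0.5, 0.6, -1.3]
opening: 0.277
```

```bash
python3 -m inch '[{"gripper":0,"dx":0,"dy":0,"dz":2,"turn":0},{"gripper":0,"dx":0,"dy":0,"dz":4,"turn":0},{"gripper":0,"dx":0,"dy":0,"dz":6,"turn":0},{"gripper":0,"dx":0,"dy":0,"dz":8,"turn":0},{"gripper":0,"dx":0,"dy":0,"dz":10,"turn":0},{"gripper":0,"dx":0,"dy":0,"dz":12,"turn":0},{"gripper":0,"dx":0,"dy":0,"dz":14,"turn":0},{"gripper":0,"dx":0,"dy":0,"dz":16,"turn":0},{"gripper":0,"dx":0,"dy":0,"dz":18,"turn":0},{"gripper":0,"dx":0,"dy":0,"dz":18,"turn":0}]'
python3 -m inch '[{"gripper":0,"dx":0,"dy":0,"dz":2,"turn":0},{"gripper":0,"dx":0,"dy":0,"dz":4,"turn":0},{"gripper":0,"dx":0,"dy":0,"dz":6,"turn":0},{"gripper":0,"dx":0,"dy":0,"dz":8,"turn":0},{"gripper":0,"dx":0,"dy":0,"dz":10,"turn":0},{"gripper":0,"dx":0,"dy":0,"dz":12,"turn":0},{"gripper":0,"dx":0,"dy":0,"dz":14,"turn":0},{"gripper":0,"dx":0,"dy":0,"dz":16,"turn":0},{"gripper":0,"dx":0,"dy":0,"dz":18,"turn":0},{"gripper":0,"dx":0,"dy":0,"dz":19,"turn":0},{"gripper":0,"dx":0,"dy":0,"dz":19,"turn":0},{"gripper":0,"dx":0,"dy":0,"dz":19,"turn":0}]'
python3 - <<'E'
from h import *
s=read_state();im=capture('wrist');cv2.imwrite('pics/w7.png',cv2.resize(im[60:285,180:460,::-1],None,fx=2.6,fy=2.6,interpolation=cv2.INTER_CUBIC))
print(s['time_s'],s['position'],s['force'],s['moment'])
a=capture('side')[240:400,240:420,::-1];cv2.imwrite('pics/s7.png',cv2.resize(a,None,fx=4,fy=3.7,interpolation=cv2.INTER_CUBIC))
E
```

```text
time_s: 18.85
position: [0.5899, 0.0725, 0.2412]
tcp_rot: [[0.046, 0.999, -0.001], [0.999, -0.046, 0.0], [0.0, -0.001, -1.0]]
force: [0.5, 0.0, -0.6]
opening: 0.272
time_s: 20.05
position: [0.5902, 0.0725, 0.2226]
tcp_rot: [[0.046, 0.999, 0.0], [0.999, -0.046, -0.0], [-0.0, 0.0, -1.0]]
force: [-1.3, -0.3, -1.6]
opening: 0.273
20.05 [0.59022006 0.07253242 0.2225964 ] [-1.31292546 -0.32826496 -1.60707543] [-0.08319881  0.069847    0.02487864]
```

View pics/w7.png

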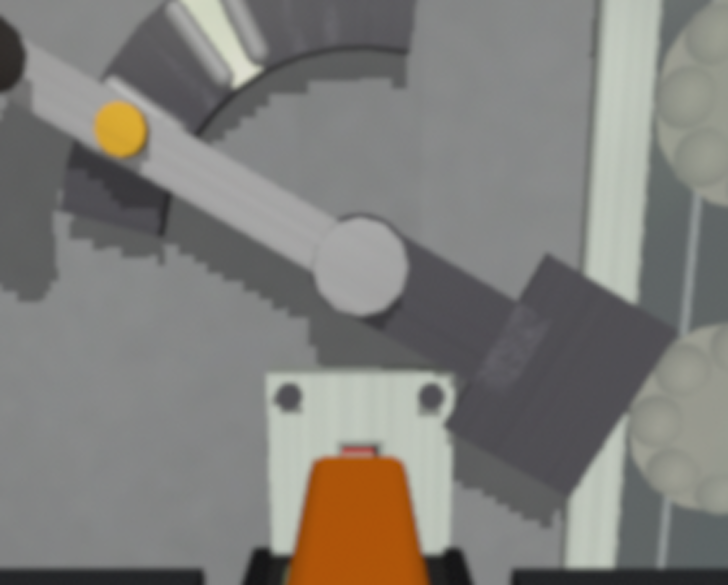

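View pics/s7.png

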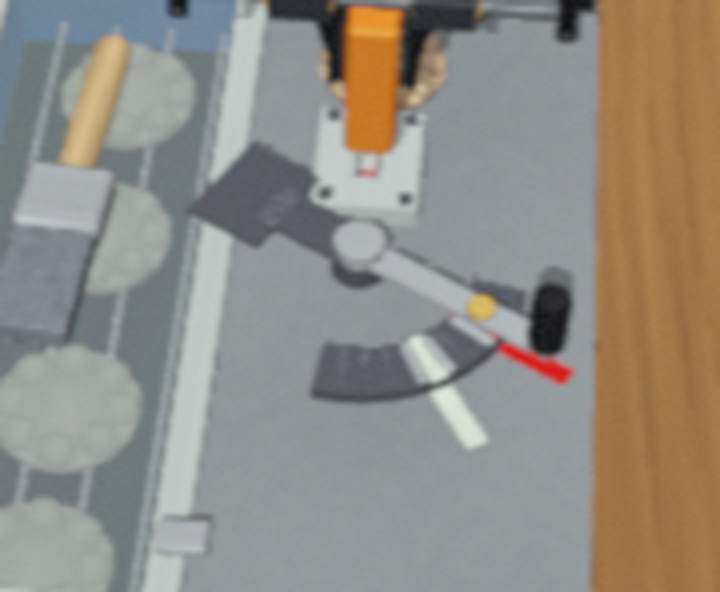

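The red line is level with the slot's mouth in both views: wrist crop (360,450), side crop (370,173). Before handing in, I'll check the lever angle once more from both cameras.

Run:
```python
from h import *
s=read_state()
for n,KM,pv,bl in(('side',cam('side'),(240+360/4,240+240/3.7),(240+482/4,240+307/3.7)),('wrist',cam('wrist',s),(180+360/2.6,60+265/2.6),(180+121/2.6,60+129/2.6))):
    p=back(KM,pv,.154);b=back(KM,bl,.153);d=b-p;print(n,p.round(4),b.round(4),'lever',np.arctan2(-d[0],d[1])+.046)
W=cam('wrist',s);print('red z from mouth: row pred at mouth/+3/-3',[(proj(W,(.5893,.0735+.011,.144+z))-[180,60])*2.6 for z in(0,.003,-.003)])
print(s['time_s'],s['qvel'])
```

```text
side [0.5921 0.1353 0.154 ] [0.5362 0.1719 0.153 ] lever 1.0368083651628757
wrist [0.5924 0.1341 0.154 ] [0.537  0.1682 0.153 ] lever 1.064759034933522
red z from mouth: row pred at mouth/+3/-3 [array([356.74375606, 449.65437896]), array([356.74798693, 452.51199977]), array([356.73962671, 446.86532037])]
20.15 [ 0.02277856  0.0133197  -0.00041627  0.01410491  0.07751295  0.02876017]
```

Both cameras put the lever at 1.05 ± 0.015 rad, and the red line is at the mouth's level. I'll let the arm settle and hand in.

```bash
python3 -m inch '[{"gripper":0,"dx":0,"dy":0,"dz":0,"turn":0},{"gripper":0,"dx":0,"dy":0,"dz":0,"turn":0},{"gripper":0,"dx":0,"dy":0,"dz":0,"turn":0},{"gripper":0,"dx":0,"dy":0,"dz":0,"turn":0},{"gripper":0,"dx":0,"dy":0,"dz":0,"turn":0}]'
python3 -c "
from rig import *
print(hand_in())"
```

```text
time_s: 20.65
position: [0.5901, 0.0725, 0.2225]
tcp_rot: [[0.046, 0.999, -0.0], [0.999, -0.046, 0.0], [0.0, -0.0, -1.0]]
force: [0.1, 0.3, -1.0]
opening: 0.273
the job is handed in; nothing more can be done
None
```

I swung the damper lever into the red-marked notch, lifted the wand out of its stand, lowered its blade through the vent slot, and handed the job in at 20.7 s still holding it. No verdict was reported.

- **Lever:** it read 1.04 rad from the side camera and 1.06 rad from the wrist camera, against 1.05 ± 0.06 allowed.
- **Depth:** the red line appears at the slot's mouth in both views. From the gripper height the line is about 1 mm above the mouth, well inside the 7 mm allowed.
- **Position and angle:** the tool is vertical and its heading is within about 1° of the cabinet's. The blade went in centred to about 1 mm, judged from the picture just above the slot.
- **Force and grip:** the measured force stayed under 2 N throughout the insertion. The gripper was 24 mm open on the handle and the arm was still.
- **Bystanders:** no contact was noticed on any move, but I didn't re-measure where they stand afterwards.

My slot position estimates from different views differed by 1–2 mm. I settled the last 0.7 mm by comparing blade and slot directly in the wrist picture. My first move command was refused because of its format and moved nothing. I viewed 10 pictures in all.

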